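# Extend the optical rail

### The arm

A 6-joint arm with a two-finger parallel gripper is mounted at the origin on the work surface. World frame = base frame: x ahead of the robot, y to its left, z up, the work surface at z = 0. Lengths are in mm, angles in rad, forces in N, time in s.
With the tool pointing down it reaches from about 275 to 750 mm from the base axis. Payload 10.2 kg.
Tool frame: the origin (TCP) lies midway between the tips of the shut fingers; the grasp point (between the pads) lies 19 mm behind it; z points along the fingers, y is the line along which they close (so a half turn about z gives the same grasp; the last joint's range is limited). The gripper opens to 85 mm and grips with 20 to 120 N. Pads are 22 mm wide; open, the fingers measure 114 mm over their backs; the gripper's body (76 mm by 85 mm) begins 54 mm behind the grasp point. The pads swing forward as they close: fully open they stand 13 mm farther back than shut.
Start: joints at [-1.429, 0.313, 1.498, -0, 1.331, -0.223], TCP at [187.288, -490.463, 193.094] pointing down, gripper open.
Joint ranges: [-2.94, 2.94], [-0.97, 2.17], [0.19, 2.56], [-1.23, 4.37], [0.02, 3.11], [-2.88, 2.88]. Speed limits (rad/s): [2.39, 2.39, 3.01, 3.14, 3.14, 3.14].

### API

Orientations are given as a unit quaternion [w, x, y, z].
In Python, from rig import ctrl gives the robot as it stands.
- The arm moves only by the tool arm_command, never from a script. Its argument "increments" is a list of rows, each an object with "dr": the turn, a rotation vector about the tool's x, y, z in units of pi/4 rad (1.0 is pi/4 rad), a list of three; "offset": the shift along the tool's x, y, z in units of 120 mm (1.0 is 120 mm), a list of three; "hand": the opening, from -1 (shut) to 1 (fully open). A call has 1 to 8 rows; each row shifts and turns the commanded pose from where the row before left it, along the tool's axes as they then stand; what a row does not reach is not made up. A row lasts 1/10 s, in which the tool goes at most 50 mm and 8.59 degrees, less where a joint would pass 70% of its speed; a pose out of reach is approached as far as the arm can. A call with a number of a shift or a turn outside -1 to 1 is refused whole. A call with a gripper value outside its range is refused whole. The fingers move at their own pace and stop on an object; "grip_force" is the grip in N (left out, the last holds). Time passes only in rows, so rows that do not move let the fingers close. It gives the time, the measured TCP pose, the force, the opening and the grip force at its end, in the units of the state.
- ctrl.sense(): the state, without advancing time (a new reading comes with each control period).
- ctrl.capture(name): name is "scene" or "top"; returns the picture (480x640x3 uint8, red, green, blue); there is no depth.
- ctrl.camera_info(name): a dict with "K" (3x3 intrinsics, pixels), "R" (3x3) and "t" (3): a world point X has camera coordinates R X + t. Camera axes: x right, y down, z forward; pixel columns grow to the right and rows downward; lengths in mm; the calibration is good to about 2 mm. A picture is of the moment at which its call begins. camera_info takes no time and is no camera call.
- ctrl.finish_job(): hands the job in; it is judged then, once.
The state is a dict: "time_s": time; "joints": joint angles; "dq": joint speeds; "tau": joint torques, N m; "eef_pos": TCP position; "ee_rot": TCP orientation; "force": force on the tool from outside, world axes, zero at the start; "wrist_torque": the same for the moment, N m; "grip_width": opening from 0.0 (shut) to 1.0 (fully open); "grip_force": force on a finger pad.
Only numpy, scipy, OpenCV 4.12 (cv2) and the standard library are available. Lean on these libraries where they do the work, as an engineer would, in place of code of your own. Each camera call takes 0.05 s, during which the arm holds its last target. There are 200 camera calls.

### The job

Extend the rail that is fixed on the optical table: take the long piece of the same grooved rail out of the parts bin and set it on the table, groove up, in line with the fixed rail at its free end (the end nearer the robot), then butt it up so that the end faces meet with no gap and the sides run on flush. Leave the other parts in the bin and do not disturb the bottle, the objective or the screwdriver on the table.

Things in the scene. Friction and masses are not known exactly. Their poses are not given: they have to be found in the camera images.
- long_rail: the long loose rail piece, to be fitted: dark rigid bar 150 mm long (x), 40 wide (y), 30 high (z), 0.28-0.56 kg, square ends, same both ways round; groove 14 mm wide, 6 deep along its top; plain sides, gripped over the 40 mm. Starts flat in the bin, groove up, in one of four lanes 80 mm apart, along the bin's x within 0.1 rad. Origin: middle of its underside.
- bench_rail: rail screwed to the table: same 40 x 30 mm section, groove up, 220 mm long. Origin at table height under the middle of its square free end face; x runs along the rail away from that end (and from the robot), z up: the new piece belongs at x -150 to 0 mm, y 0. A lens mount, top 140 mm high, stands on it at x 140 to 190 mm; end stop at x 220 mm.
- bin: open white plastic parts bin, fixed to the table: outside 310 mm (x) by 350 mm (y) by 45 mm high, walls and floor 5 mm thick. Origin at the middle of its underside, on the table.
- short_rail: short piece of the same grooved rail, 80 mm long (x), 40 mm wide, 30 mm high: not wanted. Starts inside the bin; origin at the middle of its underside.
- post: round steel post, 150 mm long (lying along its x), 25 mm diameter, with a 4 mm stub at one end; it can roll: not wanted. Starts inside the bin; origin at the middle of its underside.
- flat_bar: flat slotted bar 150 mm long (x), 40 mm wide, only 10 mm thick: not wanted. Starts inside the bin; origin at the middle of its underside.
- angle: L-section angle bracket, 90 mm long (y), 28 mm wide (x), 24 mm high: not wanted. Starts inside the bin; origin at the middle of its underside.
- fork: two-pronged clamping fork 78 mm long (y), 30 mm wide (x), 14 mm thick: not wanted. Starts inside the bin; origin at the middle of its underside.
- wash_bottle: white bottle, 56 mm diameter, 150 mm high, standing on the table beyond the bin, towards the middle, to be left alone; origin under its middle.
- objective: steel microscope objective, 38 mm diameter, 62 mm high, standing on the table at the right, to be left alone; origin under its middle.
- driver: screwdriver with a black handle lying on the table at the far right, along its x, to be left alone; origin at its underside.
There are look-alikes about, which are no part of the job. What is shaped like the post but purple or red is not meant.

How it is judged (in metres and radians):
On the way:
1. the long rail piece has been lifted clear of the bin (its underside above its 45 mm walls) (height (world z) of long_rail above 0.045 m), for 0.1 s.
At the end, for the whole second after the job is handed in: Long rail at rest on the table (underside under 4 mm up, level within 0.05 rad), groove up, at the fixed rail's free end: gap under 2.5 mm, sideways step under 4 mm, in line within 0.045 rad. Short rail, post, flat bar, angle and fork are inside the bin (x of long_rail in the frame of bench_rail between -0.0775 and -0.07 m and y of long_rail in the frame of bench_rail between -0.004 and 0.004 m and angle between the x axis of long_rail and the x axis of bench_rail, either way round below 0.045 rad and angle between long_rail's own z axis and vertical below 0.05 rad and height (world z) of long_rail below 0.004 m and linear speed of long_rail below 0.01 m/s and x of short_rail in the frame of bin between -0.15 and 0.15 m and y of short_rail in the frame of bin between -0.17 and 0.17 m and height (world z) of each of short_rail, post, flat_bar, angle, fork below 0.06 m and x of post in the frame of bin between -0.15 and 0.15 m and y of post in the frame of bin between -0.17 and 0.17 m and x of flat_bar in the frame of bin between -0.15 and 0.15 m and y of flat_bar in the frame of bin between -0.17 and 0.17 m and x of angle in the frame of bin between -0.15 and 0.15 m and y of angle in the frame of bin between -0.17 and 0.17 m and x of fork in the frame of bin between -0.15 and 0.15 m and y of fork in the frame of bin between -0.17 and 0.17 m); the robot touches nothing.
It fails at once if the bottle is moved by more than 30 mm (distance of wash_bottle from where it was at the start of the episode above 0.03 m).
It fails at once if the objective is moved by more than 30 mm (distance of objective from where it was at the start of the episode above 0.03 m).
It fails at once if the screwdriver is moved by more than 30 mm (distance of driver from where it was at the start of the episode above 0.03 m).
It also fails if it takes over 40 s, if anything falls off the work surface, if the arm or the gripper's body presses on something with over 40 N, if the wrist force passes 120 N, or if a joint passes its speed limit or range.

## Working session

There is one attempt and no reset: what is moved stays moved. The work goes in short steps, Python scripts to look and compute and a tool call to move; the robot and the scene stay as the last step left them, time stands still between calls to the robot, and variables do not carry over. Pictures are saved under pics/ and viewed, at most 10 in all, crops included, and the job is handed in when it is done.

Besides the shell and the picture viewer there is one more tool, called after "Request:" as name([rows], argument=value, ...), one row to a line, values as JSON. arm_command: Moves the arm, as the interface text tells. Shifts and turns lie within -1 to 1; 1 stands for 120 mm of shift or pi/4 rad of turn. Its arguments: {"type":"object","properties":{"increments":{"type":"array"},"grip_force":{"type":"number"}},"required":["increments"]}

```bash
mkdir -p pics; ls; python3 - <<'E'
from rig import ctrl
import cv2
for n in("scene","top"):
    im=ctrl.capture(n); cv2.imwrite(f"pics/{n}0.png",im[:,:,::-1])
    c=ctrl.camera_info(n); print(n,c)
s=ctrl.sense(); print(s)
E
```

```text
pics
scene {'K': array([[510.68539367,   0.        , 321.08008544],
       [  0.        , 510.68539367, 231.04790829],
       [  0.        ,   0.        ,   1.        ]]), 'R': array([[ 0.56048146,  0.82811847, -0.00896282],
       [ 0.63056853, -0.43374307, -0.64362277],
       [-0.53688347,  0.35508697, -0.7652904 ]]), 't': array([-246.08086632, -346.28052589, 1526.75157508])}
top {'K': array([[497.94131171,   0.        , 315.97150719],
       [  0.        , 497.94131171, 245.21334558],
       [  0.        ,   0.        ,   1.        ]]), 'R': array([[-0.02693662, -0.9994559 , -0.01903477],
       [-0.99530705,  0.0285855 , -0.09244865],
       [ 0.09294247,  0.01645518, -0.9955355 ]]), 't': array([ -56.43542779,  533.20810255, 1422.48180167])}
{'time_s': 0.1, 'joints': array([-1.42937423e+00,  3.13398225e-01,  1.49834616e+00, -1.30528140e-07,
        1.33098865e+00, -2.23409168e-01]), 'dq': array([ 7.78813654e-05, -2.22254770e-03, -1.91237759e-03,  3.49428224e-04,
        3.93415645e-04,  9.86215784e-04]), 'tau': array([ 2.37765234e-03, -4.12901759e+01, -2.60138941e+01, -2.66509569e-04,
        3.02864966e-03,  3.71300899e-06]), 'eef_pos': array([ 187.26161098, -490.18492041,  192.59581426]), 'ee_rot': array([-5.69713950e-04,  9.83408190e-01,  1.81405639e-01,  2.33042391e-05]), 'force': array([-0.29026499,  0.12050639, -0.7285868 ]), 'wrist_torque': array([ 0.05058524, -0.02284835, -0.02845954]), 'grip_force': 0.0, 'grip_width': 0.9979760202891111}
```

View pics/top0.png

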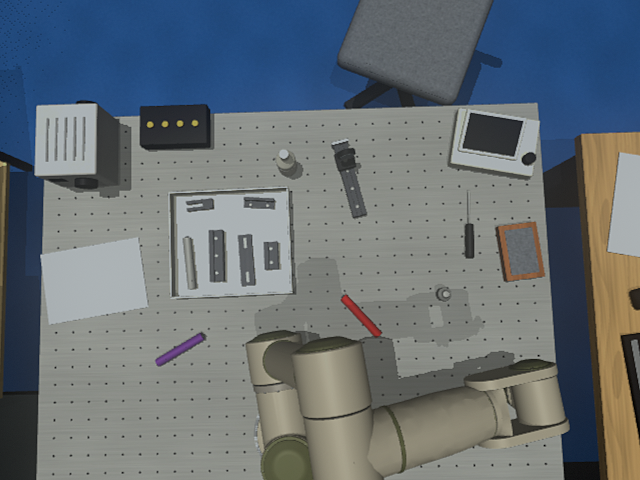

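View pics/scene0.png

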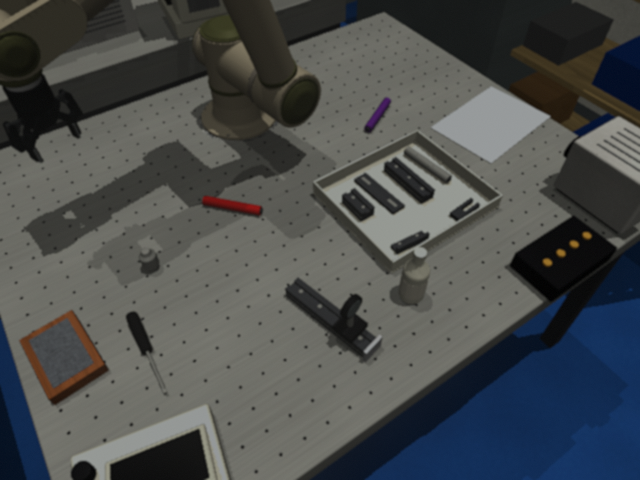

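The top view shows the long rail at about (217,255), the flat bar at (247,260), the short rail at (271,255) and the post at (190,262). The bench rail's free end is near (359,216). In the scene view the tall long rail is at (409,178) and the free end near (290,287). Next I'll enlarge crops to find the edges.

```bash
python3 - <<'E'
import cv2, numpy as np
t=cv2.imread("pics/top0.png"); s=cv2.imread("pics/scene0.png")
def c(im,x,y,w,h,k): return cv2.resize(im[y:y+h,x:x+w],(w*k,h*k),interpolation=cv2.INTER_CUBIC)
a=c(t,200,220,50,75,5); b=c(t,320,145,60,75,5)
d=c(s,380,150,65,55,4); e=c(s,275,270,120,90,3)
o=np.zeros((600,800,3),np.uint8)
o[:375,:250]=a; o[:375,250:550]=b; o[380:600,:260]=d; o[325:595,420:780][:, :]=e if False else o[325:595,420:780]
o[380:600,262:622]=e[:220]
o=cv2.convertScaleAbs(o,alpha=1.6)
cv2.imwrite("pics/crop1.png",o)
E
```

```text
(no output)
```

View pics/crop1.png

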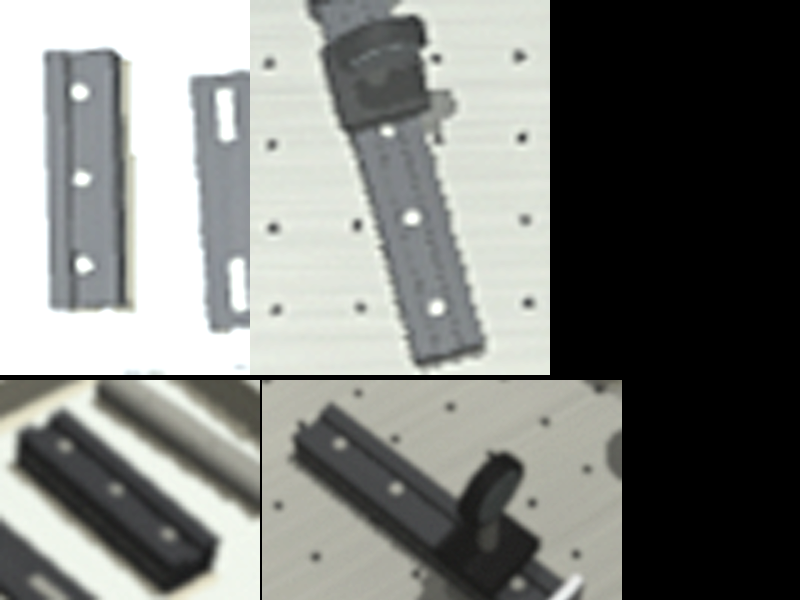

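The enlarged crops show three bright hole centres on each rail in both views: for the long rail, top (216,238), (216,256), (217,273). I'll triangulate those and fit the edges.

```bash
cat > h.py <<'E'
import cv2, numpy as np
from rig import ctrl
def cam(n):
    c=ctrl.camera_info(n); return c["K"],c["R"],c["t"]
def ray(n,p,z):
    K,R,t=cam(n); p=np.atleast_2d(np.asarray(p,float))
    d=np.c_[p,np.ones(len(p))]@np.linalg.inv(K).T@R; o=-R.T@t
    return o+d*((z-o[2])/d[:,2])[:,None]
def tri(pt,ps):
    P=[K@np.c_[R,t] for K,R,t in (cam("top"),cam("scene"))]
    X=cv2.triangulatePoints(P[0],P[1],np.array(pt,float).T,np.array(ps,float).T); return (X[:3]/X[3]).T
def cen(g,p,r=2):  # bright centroid in a small window
    x,y=np.round(p).astype(int); w=g[y-r:y+r+1,x-r:x+r+1].astype(float); w=np.clip(w-np.median(w),0,None)
    yy,xx=np.mgrid[y-r:y+r+1,x-r:x+r+1]; return [(w*xx).sum()/w.sum(),(w*yy).sum()/w.sum()]
E
python3 - <<'E'
from h import *
t=cv2.imread("pics/top0.png",0); s=cv2.imread("pics/scene0.png",0)
for nm,a,b in (("long",[(216,238.4),(216.4,255.6),(216.8,273)],[(422.5,188.7),(409.2,177),(396.2,166.2)]),("bench",[(352.4,188.4),(357.2,206.4)],[(320,306),(301,291)])):
    A=[cen(t,p) for p in a]; B=[cen(s,p) for p in b]
    print(nm,np.round(A,1).tolist(),np.round(B,1).tolist()); print(tri(A,B).round(1)); print(ray("top",A,29 if nm=="long" else 24).round(1)); print(ray("scene",B,29 if nm=="long" else 24).round(1))
np.set_printoptions(linewidth=250)
print(t[255,204:232]); print(t[228:236,212]);print(t[276:288,212]);print(t[200,345:366]); print(t[208:222,360])
E
```

```text
long [[215.5, 238.0], [216.0, 255.2], [216.3, 272.5]] [[421.5, 188.1], [408.5, 177.0], [395.7, 166.0]]
[[561.  221.1  29.7]
 [511.  220.7  29. ]
 [460.8 219.9  29. ]]
[[560.6 220.5  29. ]
 [510.2 219.5  29. ]
 [460.1 218.9  29. ]]
[[560.9 222.5  29. ]
 [511.5 221.9  29. ]
 [461.2 221.   29. ]]
bench [[351.9, 188.1], [356.9, 206.0]] [[319.3, 305.7], [300.5, 290.8]]
[[ 697.3 -180.3   23.2]
 [ 643.6 -192.9   23.3]]
[[ 696.6 -181.2   24. ]
 [ 642.9 -193.8   24. ]]
[[ 698.1 -179.6   24. ]
 [ 644.6 -192.1   24. ]]
[176 176 176 179 170 125  84  90  92  73  95 167 196 166 109  88  92  94  80  57  60 111 130 158 179 177 176 175]
[180 166  89  73  79  80  81  86]
[ 91  92  93  92  88 103 155 182 176 175 175 175]
[143 146 129  86  73  84  85  83  81  83  85  86  76  74  84  84  81  79 124 148 143]
[ 81  76  81  76  85  88  82  58  66 111 152 146 144 143]
```

```bash
cat >> h.py <<'E'
def proj(n,X):
    K,R,t=cam(n); q=(np.atleast_2d(X)@R.T+t)@K.T; return q[:,:2]/q[:,2:]
def prof(g,n,o,u,s,z):  # mean-free profile: intensities along o+s*u at height z
    P=np.c_[o+np.outer(s,u),np.full(len(s),z)]; m=proj(n,P).astype(np.float32)
    return cv2.remap(g,m[None,:,0],m[None,:,1],cv2.INTER_LINEAR)[0].astype(float)
E
python3 - <<'E'
from h import *
np.set_printoptions(linewidth=250)
t=cv2.imread("pics/top0.png",0)
s_=cv2.imread("pics/scene0.png",0)
a=.2305;u=np.array([np.cos(a),np.sin(a)]);v=np.array([-u[1],u[0]])
for n,g,o in (("top",t,np.array([642.9,-193.8])),("scene",s_,np.array([644.6,-192.1]))):
    s=np.arange(-70,-34,2.)
    print(n,"end, z30",s[0]); print(np.mean([prof(g,n,o+k*v,u,s,30) for k in(-16,-13,-10,10,13,16)],0).round().astype(int))
    w=np.arange(-30,31,2.)
    print("side"); print(np.mean([prof(g,n,o+k*u,v,w,30) for k in(-45,-30,-20,-10,20,30,40)],0).round().astype(int))
w=np.arange(-30,31,2.);print("long side");a=.012;u=np.array([np.cos(a),np.sin(a)]);v=np.array([-u[1],u[0]]);o=np.array([510.2,219.5])
print(np.mean([prof(t,"top",o+k*u,v,w,35) for k in(-60,-35,-20,20,35,60)],0).round().astype(int))
for r in ((-86,-62),(62,86)): print(r,np.mean([prof(t,"top",o+k*v,u,np.arange(*r,2.),35) for k in(-16,-13,-10,10,13,16)],0).round().astype(int))
E
```

```text
top end, z30 -70.0
[142 143 144 143 143 142 143 144 144 143 141 140 140 145 145 145 146 130]
side
[141 142 144 142 129 106  89  86  88  89  87  84  83  87  90  91  90  88  84  83  85  90  90  87  83  87 107 131 143 144 142]
scene end, z30 -70.0
[114 114 114 114 114 114 114 114 113 113 113 113 113 113 113 113 112 112]
side
[ 65  63  60  55  54  58  62  64  63  61  59  60  63  65  66  65  62  58  57  60  62  63  63  67  78  93 104 107 106 106 109]
long side
[140 118  96  64  58  73  87  93  92  91  91  92  91  91  91  92  88  78  72  78  88  91  89  88 105 140 168 179 177 176 176]
(-86, -62) [176 176 178 178 164 126  97  86  90  91  91  92]
(62, 86) [ 90  89  89  88  85  84 112 156 174 178 177 176]
```

Request:
arm_command([
  {"dr":[0,0,0.19],"offset":[0,0,0],"hand":0.41},
  {"dr":[0,0,0.19],"offset":[0,0,0],"hand":0.41},
  {"dr":[0,0,0.07],"offset":[0,0,0],"hand":0.41},
], grip_force=60)

```text
time_s: 0.4
eef_pos: [187.3, -490.3, 192.8]
ee_rot: [-0.0, 1.0, 0.003, -0.0]
force: [-0.1, -0.5, -0.9]
grip_width: 0.705
grip_force: 0.0
```

Request:
arm_command([
  {"dr":[0,0,0],"offset":[0.15,-0.33,0],"hand":0.41},
  {"dr":[0,0,0],"offset":[0.15,-0.33,0],"hand":0.41},
  {"dr":[0,0,0],"offset":[0.15,-0.33,0],"hand":0.41},
  {"dr":[0,0,0],"offset":[0.15,-0.33,0],"hand":0.41},
  {"dr":[0,0,0],"offset":[0.15,-0.33,0],"hand":0.41},
  {"dr":[0,0,0],"offset":[0.15,-0.33,0],"hand":0.41},
  {"dr":[0,0,0],"offset":[0.15,-0.33,0],"hand":0.41},
  {"dr":[0,0,0],"offset":[0.15,-0.33,0],"hand":0.41},
])

```text
time_s: 1.2
eef_pos: [327.9, -170.3, 193.0]
ee_rot: [-0.0, 1.0, 0.005, 0.0]
force: [0.3, 0.3, 0.2]
grip_width: 0.706
grip_force: 0.0
```

Request:
arm_command([
  {"dr":[0,0,0],"offset":[0.15,-0.33,0],"hand":0.41},
  {"dr":[0,0,0],"offset":[0.15,-0.33,0],"hand":0.41},
  {"dr":[0,0,0],"offset":[0.15,-0.33,0],"hand":0.41},
  {"dr":[0,0,0],"offset":[0.15,-0.33,0],"hand":0.41},
  {"dr":[0,0,0],"offset":[0.15,-0.33,0],"hand":0.41},
  {"dr":[0,0,0],"offset":[0.15,-0.33,0],"hand":0.41},
  {"dr":[0,0,0],"offset":[0.15,-0.33,0],"hand":0.41},
  {"dr":[0,0,0],"offset":[0.15,-0.33,0],"hand":0.41},
])

```text
time_s: 2.0
eef_pos: [468.3, 148.3, 192.9]
ee_rot: [0.0, 1.0, 0.006, -0.0]
force: [0.0, -0.8, -0.4]
grip_width: 0.708
grip_force: 0.0
```

```bash
python3 - <<'E'
from h import *
np.set_printoptions(linewidth=250)
t=cv2.imread("pics/top0.png",0)
s_=cv2.imread("pics/scene0.png",0)
a=.2305;u=np.array([np.cos(a),np.sin(a)]);v=np.array([-u[1],u[0]])
for n,g,o in (("top",t,np.array([642.9,-193.8])),("scene",s_,np.array([644.6,-192.1]))):
    s=np.arange(-44,-12,2.)
    print(n,"end, z30",s[0]); print(np.mean([prof(g,n,o+k*v,u,s,30) for k in(-16,-13,-10,10,13,16)],0).round().astype(int))
E
```

```text
top end, z30 -44.0
[145 145 145 146 130 105  78  59  60  75  82  84  83  84  84  84]
scene end, z30 -44.0
[113 113 113 112 112 111 106  97  82  65  52  48  46  46  46  46]
```

Request:
arm_command([
  {"dr":[0,0,0],"offset":[0.177,-0.299,0],"hand":0.41},
  {"dr":[0,0,0],"offset":[0.177,-0.299,0],"hand":0.41},
  {"dr":[0,0,0],"offset":[0,0,0.33],"hand":0.41},
  {"dr":[0,0,0],"offset":[0,0,0.33],"hand":0.41},
  {"dr":[0,0,0],"offset":[0,0,0.33],"hand":0.41},
  {"dr":[0,0,0],"offset":[0,0,0],"hand":0.41},
])

```text
time_s: 2.6
eef_pos: [506.5, 218.0, 69.6]
ee_rot: [0.001, 1.0, 0.006, -0.005]
force: [-0.9, -0.2, 1.1]
grip_width: 0.709
grip_force: 0.0
```

Request:
arm_command([
  {"dr":[0,0,0],"offset":[0.02,-0.015,0.2],"hand":0.41},
  {"dr":[0,0,0],"offset":[0,0,0.2],"hand":0.41},
  {"dr":[0,0,0],"offset":[0,0,0.1],"hand":0.41},
  {"dr":[0,0,0],"offset":[0,0,0],"hand":0.41},
])

```text
time_s: 3.0
eef_pos: [512.0, 220.3, 14.4]
ee_rot: [0.0, 1.0, 0.006, -0.001]
force: [-0.5, 1.5, 1.2]
grip_width: 0.708
grip_force: 0.0
```

```bash
python3 - <<'E'
from h import *
t=ctrl.capture("top")[:,:,::-1]; s=ctrl.capture("scene")[:,:,::-1]
o=np.hstack([cv2.resize(t[180:310,150:310],None,fx=2.5,fy=2.5,interpolation=2),cv2.resize(s[100:230,320:480],None,fx=2.5,fy=2.5,interpolation=2)])
cv2.imwrite("pics/g1.png",cv2.convertScaleAbs(o,alpha=1.5)); e=ctrl.sense(); print(e["eef_pos"],e["ee_rot"],e["joints"],e["force"])
E
```

```text
[512.96973054 220.5985727   15.8189001 ] [-1.92131075e-04  9.99983366e-01  5.68528749e-03  9.52549058e-04] [1.96312205e-01 5.81900978e-01 1.59549342e+00 1.99078478e-05
 9.62254858e-01 1.75572653e+00] [ 0.01579509 -0.27135719 -0.09853141]
```

View pics/g1.png

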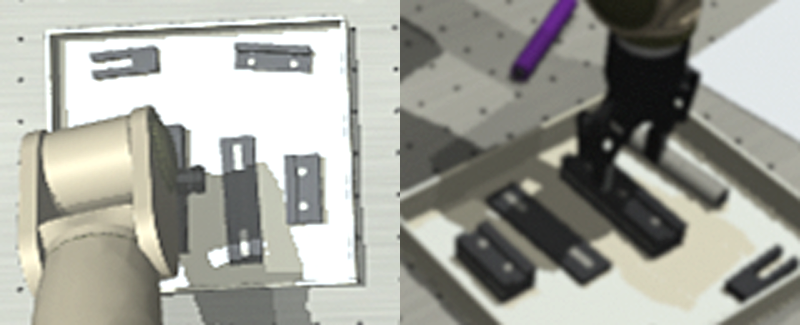

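The fingers straddle the long rail, around (600,150) in the right half. I'll lower slightly and grip.

Request:
arm_command([
  {"dr":[0,0,0],"offset":[0,0,0.06],"hand":0.41},
  {"dr":[0,0,0],"offset":[0,0,0],"hand":-1},
  {"dr":[0,0,0],"offset":[0,0,0],"hand":-1},
  {"dr":[0,0,0],"offset":[0,0,0],"hand":-1},
  {"dr":[0,0,0],"offset":[0,0,0],"hand":-1},
  {"dr":[0,0,0],"offset":[0,0,0],"hand":-1},
], grip_force=70)

```text
time_s: 3.7
eef_pos: [512.2, 220.5, 7.2]
ee_rot: [-0.0, 1.0, 0.006, 0.0]
force: [-0.4, -0.4, 0.1]
grip_width: 0.001
grip_force: 0.0
```

The gripper shut on nothing, so I'll look.

```bash
python3 - <<'E'
from h import *
t=ctrl.capture("top")[:,:,::-1]; s=ctrl.capture("scene")[:,:,::-1]
o=np.hstack([cv2.resize(t[180:310,150:310],None,fx=2.5,fy=2.5,interpolation=2),cv2.resize(s[100:230,320:480],None,fx=2.5,fy=2.5,interpolation=2)])
cv2.imwrite("pics/g2.png",cv2.convertScaleAbs(o,alpha=1.5)); e=ctrl.sense(); print(e["eef_pos"],e["grip_width"],e["grip_force"],e["force"])
E
```

```text
[512.1433651  220.44135994   7.15724602] -0.0010427041760818216 0.0 [0.20022916 0.56448849 0.3388075 ]
```

View pics/g2.png

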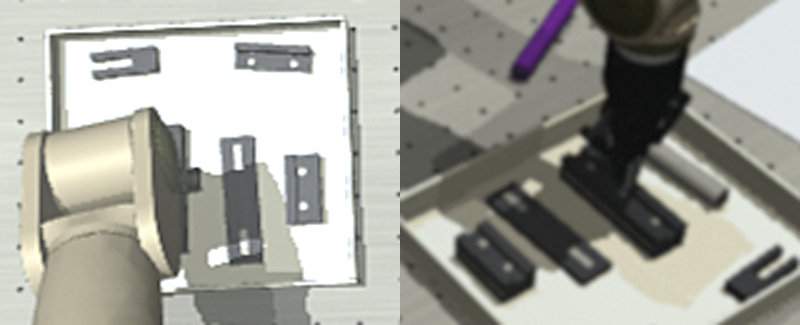

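```bash
python3 - <<'E'
import cv2,numpy as np
a,b=[cv2.imread(f"pics/{f}.png")[60:280,550:710] for f in("g1","g2")]
o=np.hstack([cv2.resize(x,None,fx=2.5,fy=2.5,interpolation=2) for x in(a,b)])
cv2.imwrite("pics/g3.png",cv2.convertScaleAbs((255*(o/255.)**.5),alpha=1.0))
E
```

```text
(no output)
```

View pics/g3.png

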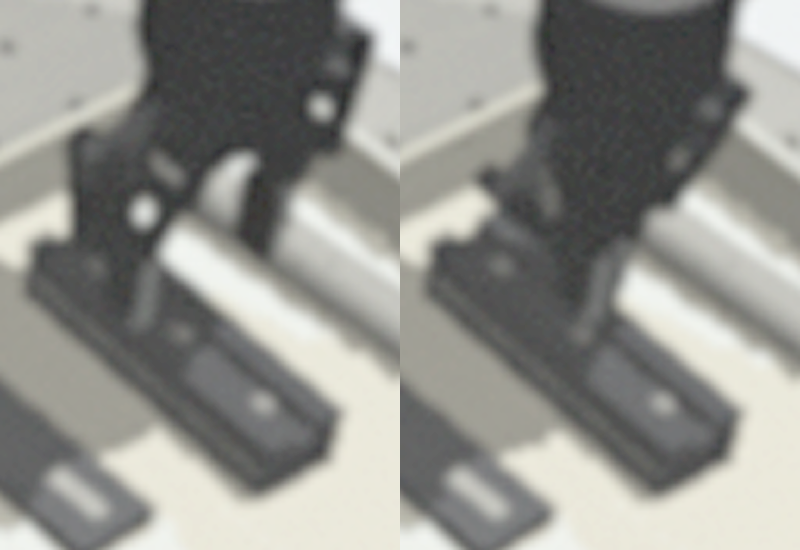

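```bash
python3 - <<'E'
from h import *
f=lambda p:((p-[320,100])*2.5+[400,0]-[550,60])*2.5
for z in (7,20,30,40): print(z,"shut",f(proj("scene",[[512.1,220.4,z]])).round()+[400,0])
for z in (16,20,30,40,50): print(z,"open L/R",f(proj("scene",[[513,190.6,z],[513,250.6,z]])).round().tolist(), "x,+-11",f(proj("scene",[[502,190.6,z],[524,190.6,z]])).round().tolist())
print(f(proj("scene",[[436,200.5,35],[586,202,35],[586,242,35],[436,240,35],[511,220.5,29]])).round())
E
```

```text
7 shut [[570. 372.]]
20 shut [[574. 349.]]
30 shut [[577. 331.]]
40 shut [[580. 314.]]
16 open L/R [[118.0, 386.0], [230.0, 328.0]] x,+-11 [[101.0, 371.0], [135.0, 402.0]]
20 open L/R [[119.0, 379.0], [231.0, 321.0]] x,+-11 [[102.0, 364.0], [137.0, 395.0]]
30 open L/R [[122.0, 362.0], [234.0, 304.0]] x,+-11 [[105.0, 346.0], [139.0, 378.0]]
40 open L/R [[125.0, 344.0], [238.0, 286.0]] x,+-11 [[107.0, 328.0], [142.0, 360.0]]
50 open L/R [[127.0, 326.0], [241.0, 268.0]] x,+-11 [[110.0, 310.0], [145.0, 342.0]]
[[ 23. 237.]
 [265. 448.]
 [341. 407.]
 [ 96. 201.]
 [175. 332.]]
```

```bash
python3 - <<'E'
from h import *
a=.365; y=np.array([np.sin(a),-np.cos(a)])
c=np.array([187.26,-490.2])
for z in(180,193,206,220,233,246): print(z,proj("scene",[np.r_[c+42.5*y,z],np.r_[c-42.5*y,z]]).round().tolist())
im=cv2.imread("pics/scene0.png")[60:190,0:110]; cv2.imwrite("pics/g4.png",cv2.resize(cv2.convertScaleAbs(im,alpha=1.6),None,fx=4,fy=4,interpolation=2))
E
```

```text
180 [[53.0, 182.0], [86.0, 160.0]]
193 [[51.0, 178.0], [83.0, 156.0]]
206 [[48.0, 173.0], [81.0, 151.0]]
220 [[45.0, 168.0], [79.0, 146.0]]
233 [[43.0, 164.0], [77.0, 141.0]]
246 [[40.0, 159.0], [74.0, 137.0]]
```

View pics/g4.png

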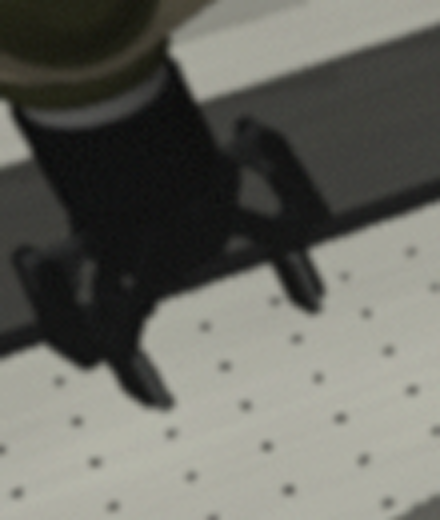

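The pictures show the real fingertips about 30 mm higher than the reported TCP, both at the start and here (shut tips just above the rail top). I'll open and go lower by that amount, in steps with force checks.

Request:
arm_command([
  {"dr":[0,0,0],"offset":[0,0,0],"hand":0.41},
  {"dr":[0,0,0],"offset":[0,0,0],"hand":0.41},
  {"dr":[0,0,0],"offset":[0,0,0],"hand":0.41},
  {"dr":[0,0,0],"offset":[0,0,0],"hand":0.41},
])

```text
time_s: 4.2
eef_pos: [512.1, 220.4, 7.1]
ee_rot: [0.0, 1.0, 0.006, -0.0]
force: [0.1, -0.7, 0.2]
grip_width: 0.682
grip_force: 0.0
```

Request:
arm_command([
  {"dr":[0,0,0],"offset":[0,0,0.07],"hand":0.41},
  {"dr":[0,0,0],"offset":[0,0,0.07],"hand":0.41},
  {"dr":[0,0,0],"offset":[0,0,0.05],"hand":0.41},
  {"dr":[0,0,0],"offset":[0,0,0],"hand":0.41},
])

```text
time_s: 4.6
eef_pos: [511.4, 220.2, -17.0]
ee_rot: [0.0, 1.0, 0.006, -0.001]
force: [0.6, -0.3, 0.7]
grip_width: 0.708
grip_force: 0.0
```

Request:
arm_command([
  {"dr":[0,0,0],"offset":[0,0,0.035],"hand":0.41},
  {"dr":[0,0,0],"offset":[0,0,0],"hand":-1},
  {"dr":[0,0,0],"offset":[0,0,0],"hand":-1},
  {"dr":[0,0,0],"offset":[0,0,0],"hand":-1},
  {"dr":[0,0,0],"offset":[0,0,0],"hand":-1},
  {"dr":[0,0,0],"offset":[0,0,0],"hand":-1},
], grip_force=80)

```text
time_s: 5.2
eef_pos: [512.2, 220.5, -19.5]
ee_rot: [-0.0, 1.0, 0.006, 0.0]
force: [-1.7, -0.2, 5.2]
grip_width: 0.446
grip_force: 81.6
```

Request:
arm_command([
  {"dr":[0,0,0],"offset":[0,0,-0.1],"hand":-1},
  {"dr":[0,0,0],"offset":[0,0,-0.2],"hand":-1},
  {"dr":[0,0,0],"offset":[0,0,-0.25],"hand":-1},
  {"dr":[0,0,0],"offset":[0,0,-0.25],"hand":-1},
  {"dr":[0,0,0],"offset":[0,0,-0.1],"hand":-1},
  {"dr":[0,0,0],"offset":[0,0,0],"hand":-1},
])

```text
time_s: 5.8
eef_pos: [512.7, 220.6, 89.3]
ee_rot: [-0.0, 1.0, 0.006, 0.001]
force: [0.6, -0.0, -4.7]
grip_width: 0.447
grip_force: 81.2
```

Request:
arm_command([
  {"dr":[0,0,0],"offset":[0.013,0.333,0],"hand":-1},
  {"dr":[0,0,0],"offset":[0.013,0.333,0],"hand":-1},
  {"dr":[0,0,0],"offset":[0.013,0.333,0],"hand":-1},
  {"dr":[0,0,0],"offset":[0.013,0.333,0],"hand":-1},
  {"dr":[0,0,0],"offset":[0.013,0.333,0],"hand":-1},
  {"dr":[0,0,0],"offset":[0.013,0.333,0],"hand":-1},
  {"dr":[0,0,0],"offset":[0.013,0.333,0],"hand":-1},
  {"dr":[0,0,0],"offset":[0.013,0.333,0],"hand":-1},
])

```text
time_s: 6.6
eef_pos: [527.1, -100.4, 86.2]
ee_rot: [-0.001, 1.0, 0.006, -0.001]
force: [0.7, -1.0, -3.8]
grip_width: 0.445
grip_force: 81.5
```

Request:
arm_command([
  {"dr":[0,0,0],"offset":[0.013,0.333,0],"hand":-1},
  {"dr":[0,0,0],"offset":[0.013,0.333,0],"hand":-1},
  {"dr":[0,0,0],"offset":[0.013,0.333,0],"hand":-1},
  {"dr":[0,0,-0.139],"offset":[0,0,0],"hand":-1},
  {"dr":[0,0,-0.139],"offset":[0,0,0],"hand":-1},
  {"dr":[0,0,0],"offset":[0,0,0],"hand":-1},
  {"dr":[0,0,0],"offset":[0,0,0],"hand":-1},
])

```text
time_s: 7.3
eef_pos: [533.7, -218.4, 86.8]
ee_rot: [-0.001, 0.994, 0.113, -0.001]
force: [0.2, -0.4, -4.3]
grip_width: 0.445
grip_force: 81.8
```

```bash
python3 - <<'E'
from h import *
e=ctrl.sense(); q=e["ee_rot"]; print(e["eef_pos"],q,"yaw",2*np.arctan2(q[2],q[1]),e["joints"].round(2))
p=e["eef_pos"][:2]; a=.2305;u=np.array([np.cos(a),np.sin(a)]);v=np.array([-u[1],u[0]])
d=np.array([535.7,-218.4])-p; print("tool dx,dy mm",d@u,-d@v)
E
```

```text
[ 533.74377215 -218.42621834   86.80734417] [-7.14522194e-04  9.93564136e-01  1.13265557e-01 -8.43580525e-04] yaw 0.22701843540608554 [-0.59  0.53  1.47 -0.    1.14  0.75]
tool dx,dy mm 1.9104800458186306 0.4214033591477886
```

Request:
arm_command([
  {"dr":[0,0,-0.004],"offset":[0,0.0035,0.1],"hand":-1},
  {"dr":[0,0,0],"offset":[0,0,0.2],"hand":-1},
  {"dr":[0,0,0],"offset":[0,0,0.25],"hand":-1},
  {"dr":[0,0,0],"offset":[0,0,0.2],"hand":-1},
  {"dr":[0,0,0],"offset":[0,0,0.1],"hand":-1},
  {"dr":[0,0,0],"offset":[0,0,0],"hand":-1},
  {"dr":[0,0,0],"offset":[0,0,0],"hand":-1},
])

```text
time_s: 8.0
eef_pos: [534.8, -219.5, -13.2]
ee_rot: [0.0, 0.993, 0.116, 0.0]
force: [0.2, -0.0, -3.2]
grip_width: 0.447
grip_force: 81.8
```

```bash
python3 - <<'E'
from h import *
e=ctrl.sense(); q=e["ee_rot"]; print(e["eef_pos"],"yaw",2*np.arctan2(q[2],q[1]))
t=ctrl.capture("top")[:,:,::-1]; s=ctrl.capture("scene")[:,:,::-1]
cv2.imwrite("pics/top1.png",t); cv2.imwrite("pics/scene1.png",s)
o=np.hstack([cv2.resize(t[150:290,310:410],None,fx=4,fy=4,interpolation=2),cv2.resize(s[220:360,230:330],None,fx=4,fy=4,interpolation=2)])
cv2.imwrite("pics/p1.png",cv2.convertScaleAbs(o,alpha=1.6))
E
```

```text
[ 534.82376531 -219.54601732  -13.24018995] yaw 0.2325471293648619
```

View pics/p1.png

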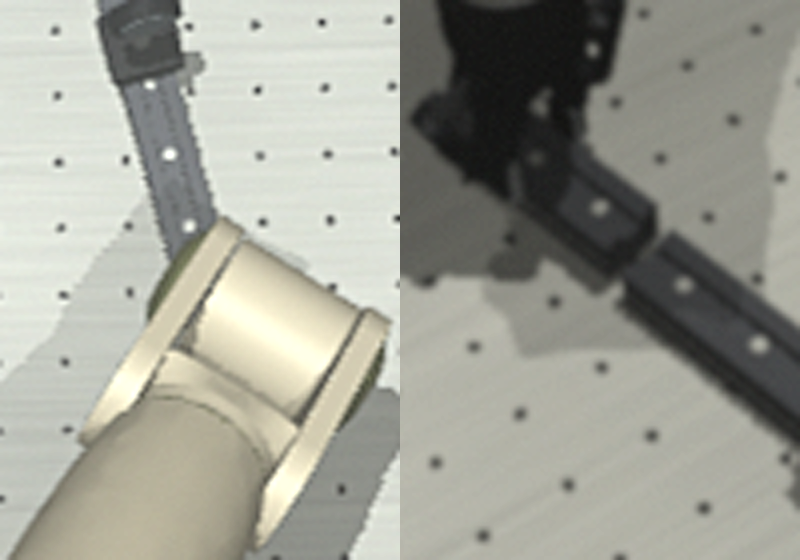

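The right half shows the piece held above the table, with a visible gap before the bench rail's free end near (625,270). Its front hole is at (600,207) in the crop. I'll measure the alignment from the holes.

```bash
python3 - <<'E'
from h import *
s=cv2.imread("pics/scene1.png",0)
B=ray("scene",[cen(s,p) for p in((301,291),(319.3,305.7))],24)[:,:2]
h=cen(s,(280,271.8)); H=ray("scene",[h],24+11.3)[0,:2]
d=B[1]-B[0]; print("bench",B.round(1).tolist(),"yaw",np.arctan2(d[1],d[0]),"hole",h,H)
a=.2305;u=np.array([np.cos(a),np.sin(a)]);v=np.array([-u[1],u[0]])
print("front hole rel. bench hole along,across",(H-B[0])@u,(H-B[0])@v)
E
```

```text
bench [[644.5, -192.1], [698.1, -179.6]] yaw 0.22861268854562397 hole [np.float64(279.49685534591197), np.float64(271.4025157232704)] [ 582.7724856  -206.38348162]
front hole rel. bench hole along,across -63.33885985161607 0.14658155176899454
```

Request:
arm_command([
  {"dr":[0,0,0],"offset":[0,0,0.06],"hand":-1},
  {"dr":[0,0,0],"offset":[0,0,0.02],"hand":-1},
  {"dr":[0,0,0],"offset":[0,0,0],"hand":-1},
  {"dr":[0,0,0],"offset":[0,0,0],"hand":-1},
])

```text
time_s: 8.5
eef_pos: [534.4, -219.3, -23.5]
ee_rot: [0.0, 0.993, 0.116, -0.0]
force: [-0.3, -0.3, -4.2]
grip_width: 0.442
grip_force: 81.9
```

Request:
arm_command([
  {"dr":[0,0,0],"offset":[0.04,0,0],"hand":-1},
  {"dr":[0,0,0],"offset":[0.03,0,0],"hand":-1},
  {"dr":[0,0,0],"offset":[0,0,0.005],"hand":-1},
  {"dr":[0,0,0],"offset":[0,0,0],"hand":-1},
])

```text
time_s: 8.9
eef_pos: [542.6, -217.3, -24.2]
ee_rot: [-0.0, 0.993, 0.116, -0.0]
force: [-0.2, 0.3, -3.4]
grip_width: 0.446
grip_force: 81.9
```

Request:
arm_command([
  {"dr":[0,0,0],"offset":[0.008,0,0],"hand":-1},
  {"dr":[0,0,0],"offset":[0.008,0,0],"hand":-1},
  {"dr":[0,0,0],"offset":[0,0,0],"hand":-1},
])

```text
time_s: 9.2
eef_pos: [544.5, -216.9, -24.0]
ee_rot: [0.0, 0.993, 0.116, 0.0]
force: [-0.2, -0.8, -3.4]
grip_width: 0.446
grip_force: 81.9
```

Request:
arm_command([
  {"dr":[0,0,0],"offset":[0.008,0,0],"hand":-1},
  {"dr":[0,0,0],"offset":[0,0,0],"hand":-1},
])

```text
time_s: 9.4
eef_pos: [545.2, -216.7, -24.2]
ee_rot: [-0.0, 0.993, 0.116, -0.0]
force: [-0.6, 0.4, -3.3]
grip_width: 0.445
grip_force: 82.0
```

Request:
arm_command([
  {"dr":[0,0,0],"offset":[0.006,0,0.006],"hand":-1},
  {"dr":[0,0,0],"offset":[0,0,0],"hand":-1},
])

```text
time_s: 9.6
eef_pos: [545.2, -216.7, -24.5]
ee_rot: [-0.0, 0.993, 0.116, -0.001]
force: [-8.4, -0.7, 2.7]
grip_width: 0.442
grip_force: 82.6
```

Request:
arm_command([
  {"dr":[0,0,0],"offset":[0.004,0,0.006],"hand":-1},
  {"dr":[0,0,0],"offset":[0,0,0],"hand":-1},
])

```text
time_s: 9.8
eef_pos: [545.1, -216.7, -24.6]
ee_rot: [-0.0, 0.993, 0.116, -0.002]
force: [-13.4, -0.3, 10.8]
grip_width: 0.443
grip_force: 83.6
```

```bash
python3 - <<'E'
from h import *
e=ctrl.sense(); q=e["ee_rot"]; print(e["eef_pos"],e["force"],"yaw",2*np.arctan2(q[2],q[1]))
s=np.ascontiguousarray(ctrl.capture("scene")[:,:,::-1]); s=cv2.cvtColor(s,cv2.COLOR_BGR2GRAY)
B=ray("scene",[cen(s,p) for p in((301,291),(319.3,305.7))],24)[:,:2]
K=ray("scene",[[0,0]],0)
a=.2305;u=np.array([np.cos(a),np.sin(a)]);v=np.array([-u[1],u[0]])
p=proj("scene",np.r_[B[0]-52.5*u,24])[0]; h=cen(s,p); H=ray("scene",[h],24)[0,:2]
print("rel",(H-B[0])@u,(H-B[0])@v)
E
```

```text
[ 545.13369463 -216.66474416  -24.55584689] [-13.42169481  -0.25366851  10.84442977] yaw 0.23304028683874306
rel -52.420329071032874 0.6755585980294896
```

The holes sit 52.4 mm apart (52.5 expected when butted) with a 0.7 mm sideways step, and there is contact force at both the end and the table. I'll release.

Request:
arm_command([
  {"dr":[0,0,0],"offset":[0,0,0],"hand":0.41},
  {"dr":[0,0,0],"offset":[0,0,0],"hand":0.41},
  {"dr":[0,0,0],"offset":[0,0,0],"hand":0.41},
  {"dr":[0,0,0],"offset":[0,0,-0.1],"hand":0.41},
  {"dr":[0,0,0],"offset":[0,0,-0.25],"hand":0.41},
  {"dr":[0,0,0],"offset":[0,0,-0.35],"hand":0.41},
  {"dr":[0,0,0],"offset":[0,0,-0.35],"hand":0.41},
])

```text
time_s: 10.55
eef_pos: [546.4, -216.3, 102.7]
ee_rot: [0.0, 0.993, 0.116, 0.0]
force: [0.6, -1.3, 0.5]
grip_width: 0.705
grip_force: 0.0
```

Request:
arm_command([
  {"dr":[0,0,0],"offset":[-0.1,0,-0.35],"hand":0.41},
  {"dr":[0,0,0],"offset":[-0.35,0,-0.1],"hand":0.41},
  {"dr":[0,0,0],"offset":[-0.35,0,0],"hand":0.41},
  {"dr":[0,0,0],"offset":[-0.35,0,0],"hand":0.41},
  {"dr":[0,0,0],"offset":[-0.35,0,0],"hand":0.41},
  {"dr":[0,0,0],"offset":[0,0,0],"hand":0.41},
  {"dr":[0,0,0],"offset":[0,0,0],"hand":0.41},
])

```text
time_s: 11.25
eef_pos: [371.5, -258.4, 155.5]
ee_rot: [0.001, 0.993, 0.115, 0.001]
force: [0.0, -0.0, -0.2]
grip_width: 0.702
grip_force: 0.0
```

```bash
python3 - <<'E'
from h import *
a=.2305;u=np.array([np.cos(a),np.sin(a)]);v=np.array([-u[1],u[0]])
im={n:np.ascontiguousarray(ctrl.capture(n)[:,:,::-1]) for n in("top","scene")}
for n,b in(("scene",[(301,291),(319.3,305.7)]),("top",[(357,206),(352,188)])):
    g=cv2.cvtColor(im[n],cv2.COLOR_BGR2GRAY); B=ray(n,[cen(g,p) for p in b],24)[:,:2]
    for k in(52.5,102.5,152.5):
        try:
            H=ray(n,[cen(g,proj(n,np.r_[B[0]-k*u,24])[0])],24)[0,:2]; print(n,k,(H-B[0])@u,(H-B[0])@v)
        except Exception as e: print(n,k,e)
o=np.hstack([cv2.resize(im["top"][150:290,310:410],None,fx=4,fy=4,interpolation=2),cv2.resize(im["scene"][220:360,230:330],None,fx=4,fy=4,interpolation=2)])
cv2.imwrite("pics/p2.png",cv2.convertScaleAbs(o,alpha=1.6)); e=ctrl.sense(); print(e["eef_pos"],e["force"])
E
```

```text
scene 52.5 -52.55341118917036 0.6249538568352957
scene 102.5 -102.29266614187668 -0.01059720395405917
scene 152.5 -152.42167135573095 -0.3471971778887087
top 52.5 -52.064732103961155 1.0475364813900945
top 102.5 -102.51292701285017 0.48111728111354407
top 152.5 -152.4572325405096 0.06861341525065562
[ 372.21926718 -257.99630849  154.98964243] [ 0.70356967 -0.40024759 -0.31731405]
```

View pics/p2.png

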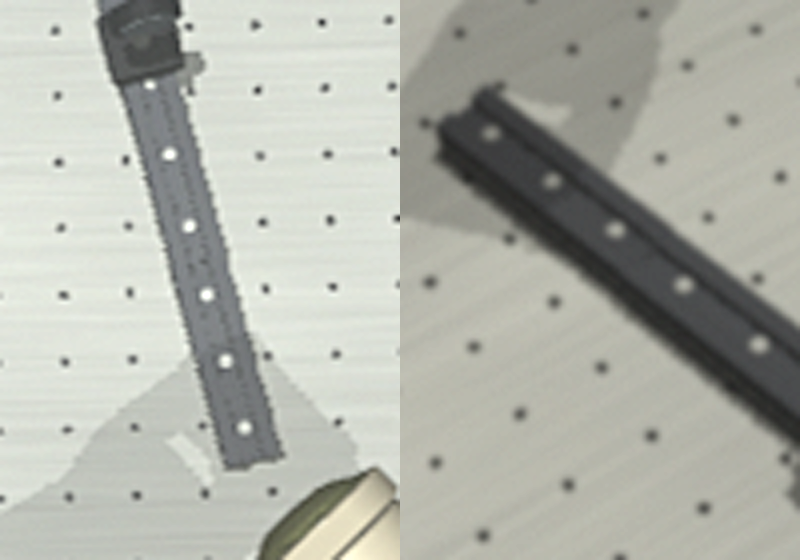

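The picture shows one continuous rail with no gap and flush sides. The measured sideways step is under 1 mm and the angle error about 0.01 rad, so I'll hand it in.

```bash
python3 -c "
from rig import ctrl
print(ctrl.finish_job())"
```

```text
the job is handed in; nothing more can be done
None
```

The long rail is set groove up and butted against the bench rail's free end, with no gap visible and about 0.3 mm of sideways offset at its middle; I handed the job in at about 11 s of the 40 s, and no verdict came back.

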